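# Pack the try square and the level into their tray

### The arm

A 6-joint arm with a two-finger parallel gripper is mounted at the origin on the work surface. World frame = base frame: x ahead of the robot, y to its left, z up, the work surface at z = 0. Lengths are in m, angles in rad, forces in N, time in s.
With the tool pointing down it reaches from about 0.3 to 0.85 m from the base axis. Payload 4.2 kg.
Tool frame: the origin (TCP) lies on the centre line of the jaws, within the pads' length; the fingertips stand r.tip_reach ahead of it and the grasp point (between the pads) lies 8 mm behind it (r.tip_reach is the distance from the TCP to the fingertips, in m); z points along the fingers, y is the line along which they close (so a half turn about z gives the same grasp; the last joint's range is limited). The gripper opens to 91 mm and grips with 3 to 60 N. Pads are 32 mm wide; open, the fingers measure 118 mm over their backs; the gripper's body (76 mm by 178 mm) begins 60 mm behind the grasp point.
Start: joints at [1.204, 0.32, 1.565, -0, 1.257, -0.02], TCP at [0.195, 0.541, 0.225] pointing down, gripper open.
Joint ranges: [-3.11, 3.11], [-0.84, 2.01], [0.21, 2.61], [-1.34, 4.49], [0.05, 2.63], [-2.56, 2.56]. Speed limits (rad/s): [2.57, 2.57, 3.14, 3.14, 3.14, 3.14].

### API

Orientations are given as a unit quaternion [w, x, y, z].
In Python, from bench import r, eyes gives the robot as it stands.
- The arm moves only by the tool move_arm, never from a script. Its argument "commands" is a list of rows, each a list of 3 entries, a list of its own where there are three numbers: the shift along the tool's x, y, z in m, then the turn, a rotation vector about the tool's x, y, z in units of 5 degrees (1.0 is 5 degrees), then the opening, from 0 (shut) to 1 (fully open). A call has exactly 10 rows; each row is the pose to reach, as a shift and turn from the pose commanded when the call began, along the tool's axes at that moment; what a row does not reach only later rows make up. A row lasts 1/10 s, in which the tool goes at most 50 mm and 8.59 degrees, less where a joint would pass 70% of its speed; a pose out of reach is approached as far as the arm can. A call with a gripper value outside its range is refused whole. The fingers move at their own pace and stop on an object; "newtons" is the grip in N (left out, the last holds). Time passes only in rows, so rows that repeat a pose let the fingers close, or fill a call up. It gives the time, the measured TCP pose, the force, the opening and the grip force at its end, in the units of the state.
- r.get_obs(): the state, without advancing time (a new reading comes with each control period).
- eyes.capture(name): name is "scene" or "side" or "wrist"; returns a dict with "frame" (420x560x3 uint8, red, green, blue), "vfov" (degrees; the focal length in pixels is half the picture's height over the tangent of half this angle, whatever the lens; pixels are square), "cx", "cy" (the principal point, pixels), "D" ([k1, k2, p1, p2, k3] as OpenCV has them; the pictures are not rectified), "xyz" and "orientation" of the camera in the world; the wrist camera has in their place "T_tool_cam" (4x4, takes a point from camera to tool coordinates, whose origin is the TCP and whose axes are the flange's). Camera axes: x right, y down, z forward; pixel columns grow to the right and rows downward; lengths in m; the calibration is good to about 2 mm. A picture is of the moment at which its call begins: read the wrist's pose just before it. There is no depth.
- r.close_job(): hands the job in; it is judged then, once.
The state is a dict: "t": time; "joint_pos": joint angles; "joint_velocities": joint speeds; "joint_torque": joint torques, N m; "ee_pos": TCP position; "tool_rot": TCP orientation; "force": force on the tool from outside, world axes, zero at the start; "moment": the same for the moment, N m; "gripper_width": finger opening in m; "grip_force": force on a finger pad.
Only numpy, scipy, OpenCV 4.12 (cv2) and the standard library are available. Lean on these libraries where they do the work, as an engineer would, in place of code of your own. Each camera call takes 0.05 s, during which the arm holds its last target. There are 200 camera calls.

### The job

Put the two measuring tools away in the shadow-cut tray on the workbench: the try square lying flat at the bottom of its L-shaped cavity, and the spirit level standing upright in the long straight cavity that crosses over the square's blade. The level covers the blade, so the square has to go in first; both must be fully home, and leave the tape measure, the jar and the timber offcut where they are.

Things in the scene. Friction and masses are not known exactly. Their poses are not given: they have to be found in the camera images.
- tray: Fixed layered tool tray, 208 (x) x 204 (y) x 34 mm high, black top. Origin: centre of its underside, on the bench; z up. Place and yaw vary. Two cavities, 2.5 mm of play all round: a deep L for the square (floor 28 mm below the tray's top) and, crossing over the L's blade arm, a shallow straight one along tray y for the level (14 mm deep).
- square_home (a point): Floor point of the L cavity where the square's origin belongs: tray x -44, y +10, z 6 mm; axes as the tray's. The square goes in with its x, y, z along the tray's, same way round. The stock arm has a finger well on both sides, down to the same floor: 96 (x) x 44 mm (y), centred at tray x -44, y +28.
- level_home (a point): Floor point of the straight cavity where the level's origin belongs: tray x +41, y 0, z 20 mm; axes as the tray's. The cavity is 175 mm along tray y and 29 mm along tray x, so the level's long x axis goes along the tray's y, either way round.
- square: Loose L-shaped try square lying flat, 0.2 kg. Dark wooden stock 30 (x) x 110 (y) x 22 mm high; steel blade 5 mm thick, flush with the underside, spans x 15 to 135, y -55 to -19. Origin: centre of the stock's underside; z up. Best gripped across the stock's 30 mm at y = +18 mm, where the tray has its finger well.
- level: Loose aluminium spirit level standing on its long edge on the bench, 0.24 kg: 170 (x, long) x 24 (y) x 44 mm high, with small green vials and black ends. Origin: centre of its underside; z up. Standing home in the tray it rises 30 mm above the tray's top.
- tape: Bystander: black tape measure, 70 x 66 x 36 mm, loose. Origin: centre of its underside.
- jar: Bystander: closed screw jar, 60 mm across, 70 mm high, loose. Origin: centre of its underside.
- offcut: Bystander: timber offcut 45 x 140 x 20 mm, loose. Origin: centre of its underside.
There are look-alikes about, which are no part of the job. Of the things that look like the square, the larger one is meant. Of the things that look like the level, take the one that is farthest from the robot's base at the start.

How it is judged:
On the way, in this order (a step that is already met when the one before it is completed fails the run):
1. the square lies home in its cavity (horizontal distance between square and square_home below 0.006 m and z of square in the frame of square_home between -0.0035 and 0.0035 m and angle between square's own z axis and vertical below 0.07 rad and angle between the x axis of square and the x axis of tray, either way round below 0.08 rad), for 0.2 s.
2. the level stands home in its cavity, over the blade (horizontal distance between level and level_home below 0.006 m and z of level in the frame of level_home between -0.0035 and 0.0035 m and angle between level's own z axis and vertical below 0.07 rad and angle between the x axis of level and the y axis of tray, either way round below 0.08 rad), for 0.2 s.
At the end, for the whole second after the job is handed in: Square: origin within 6 mm sideways and 3.5 mm in height of square_home, flat within 0.07 rad, axes parallel to the tray's within 0.08 rad. Level: origin within 6 mm sideways and 3.5 mm in height of level_home, upright within 0.07 rad, its long axis along the tray's y within 0.08 rad. Both at rest (all of step 1 and all of step 2 and linear speed of each of square, level below 0.02 m/s); the robot touches nothing.
It fails at once if a bystander (tape measure, jar or offcut) is moved by more than 30 mm (distance of any of tape, jar, offcut from where it was at the start of the episode above 0.03 m).
It also fails if it takes over 61 s, if anything falls off the work surface, if the arm or the gripper's body presses on something with over 40 N, if the wrist force passes 120 N, or if a joint passes its speed limit or range.

## Working session

There is one attempt and no reset: what is moved stays moved. The work goes in short steps, Python scripts to look and compute and a tool call to move; the robot and the scene stay as the last step left them, time stands still between calls to the robot, and variables do not carry over. Pictures are saved under pics/ and viewed, at most 10 in all, crops included, and the job is handed in when it is done.

Besides the shell and the picture viewer there is one more tool, called after "Call:" as name([rows], argument=value, ...), one row to a line, values as JSON. move_arm: Moves the arm, as the interface text tells. Its arguments: {"type":"object","properties":{"commands":{"type":"array","items":{"type":"array"}},"newtons":{"type":"number"}},"required":["commands"]}

```bash
mkdir -p pics; ls; python3 - <<'E'
from bench import r, eyes
import cv2,json,pickle
o=r.get_obs(); print(o, r.tip_reach)
d={}
for n in ["scene","side","wrist"]:
    c=eyes.capture(n); d[n]=c; cv2.imwrite(f"pics/{n}0.png",c["frame"][:,:,::-1])
    print(n,{k:v for k,v in c.items() if k!="frame"})
d["obs"]=o
pickle.dump(d,open("c0.pkl","wb"))
E
```

```text
pics
{'t': 0.0, 'joint_pos': array([ 1.20401419e+00,  3.20259702e-01,  1.56569753e+00, -1.84202392e-05,
        1.25739601e+00, -2.00317295e-02]), 'joint_velocities': array([ 4.78831788e-05,  1.09237646e-03,  4.14288718e-04,  3.76921434e-04,
       -2.68434998e-05,  9.55152122e-04]), 'joint_torque': array([-4.43213594e-04, -4.12456870e+01, -2.31971008e+01,  7.28218001e-02,
        4.58362768e-02, -1.51452000e-04]), 'ee_pos': array([0.19525236, 0.54030231, 0.22413158]), 'tool_rot': array([-1.60600219e-04,  1.72505058e-01,  9.85008239e-01, -8.65566531e-04]), 'force': array([0.30314182, 0.58223379, 0.50928636]), 'moment': array([-0.01762498,  0.01951922, -0.01178291]), 'grip_force': 0.0, 'gripper_width': 0.091144088662342} 0.011
scene {'vfov': 44.63961334277997, 'cx': 286.16700869253964, 'cy': 214.77308056430152, 'D': array([-0.01340224,  0.        ,  0.        ,  0.        ,  0.        ]), 'xyz': array([1.00073927, 0.7574549 , 1.34656903]), 'orientation': array([-0.07781352,  0.2466534 ,  0.92438596, -0.28038856])}
side {'vfov': 51.27274715362073, 'cx': 283.5693062259374, 'cy': 202.47635901187712, 'D': array([-0.07410012,  0.        ,  0.        ,  0.        ,  0.        ]), 'xyz': array([-0.12636135, -0.79767644,  0.78245348]), 'orientation': array([-0.43787724,  0.83676933, -0.28773543,  0.15902496])}
wrist {'vfov': 67.36054831569214, 'cx': 275.81083547150445, 'cy': 212.25577544088543, 'D': array([0.01019989, 0.        , 0.        , 0.        , 0.        ]), 'T_tool_cam': array([[-7.14906341e-04, -9.72254582e-01, -2.33924168e-01,
         6.61619517e-02],
       [ 9.99999664e-01, -7.88997009e-04,  2.23148624e-04,
         9.38549337e-04],
       [-4.01522742e-04, -2.33923930e-01,  9.72254819e-01,
        -1.59217093e-01],
       [ 0.00000000e+00,  0.00000000e+00,  0.00000000e+00,
         1.00000000e+00]])}
```

View pics/scene0.png

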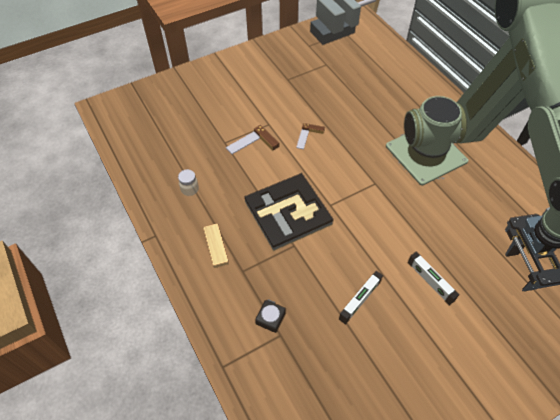

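View pics/side0.png

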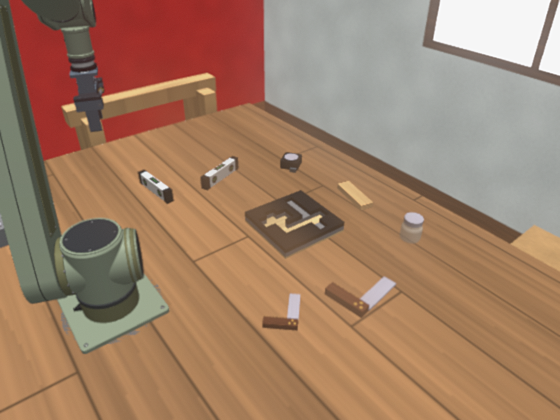

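The scene view shows the larger square at (252,140), with a smaller look-alike at (310,135). The two levels are at (361,297) and (433,278), the tray at (288,210), the jar at (187,181), the offcut at (215,245) and the tape at (270,315). The side view shows the same layout, with the larger square at (360,297).

```bash
cat > h.py <<'E'
import numpy as np, cv2
from scipy.spatial.transform import Rotation as R
def rot(q): return R.from_quat([q[1],q[2],q[3],q[0]]).as_matrix()
def cam(c,obs=None):
    h=c["frame"].shape[0]; f=h/2/np.tan(np.radians(c["vfov"])/2)
    K=np.array([[f,0,c["cx"]],[0,f,c["cy"]],[0,0,1.]])
    if "xyz" in c: return K,c["D"],rot(c["orientation"]),np.array(c["xyz"])
    T=np.eye(4);T[:3,:3]=rot(obs["tool_rot"]);T[:3,3]=obs["ee_pos"]; M=T@c["T_tool_cam"]
    return K,c["D"],M[:3,:3],M[:3,3]
def cast(c,px,z,obs=None):
    K,D,Rm,p=cam(c,obs)
    u=cv2.undistortPoints(np.array(px,float).reshape(-1,1,2),K,D).reshape(-1,2)
    d=np.c_[u,np.ones(len(u))]@Rm.T
    return p+d*((z-p[2])/d[:,2])[:,None]
def proj(c,P,obs=None):
    K,D,Rm,p=cam(c,obs)
    return cv2.projectPoints((np.atleast_2d(P)-p)@Rm,np.zeros(3),np.zeros(3),K,D)[0].reshape(-1,2)
def rectify(c,x0,x1,y0,y1,z,s,obs=None):
    # orthophoto of plane z: column = x (m)*s, row = y*s
    xs=np.arange(x0,x1,1/s);ys=np.arange(y0,y1,1/s);X,Y=np.meshgrid(xs,ys)
    P=proj(c,np.c_[X.ravel(),Y.ravel(),np.full(X.size,z)],obs).reshape(X.shape+(2,)).astype(np.float32)
    return cv2.remap(c["frame"],P[...,0],P[...,1],cv2.INTER_LINEAR)
E
python3 - <<'E'
from h import *; import pickle
d=pickle.load(open("c0.pkl","rb")); c=d["scene"]
for n,p,z in [("sq",(264,137),.02),("sqsmall",(316,128),.015),("lev1",(361,297),.03),("lev2",(433,278),.03),("tray",(288,210),.034),("jar",(187,175),.07),("off",(215,245),.02),("tape",(270,315),.036)]:
    q=cast(c,p,z)[0]; print(n,q.round(3),np.hypot(q[0],q[1]).round(3))
f=c["frame"]; 
cv2.imwrite("pics/crop1.png",cv2.resize(f[110:330,220:460,::-1],None,fx=2.7,fy=2.7,interpolation=cv2.INTER_CUBIC))
E
```

```text
sq [ 0.454 -0.329  0.02 ] 0.561
sqsmall [ 0.272 -0.28   0.015] 0.39
lev1 [0.51  0.341 0.03 ] 0.614
lev2 [0.297 0.395 0.03 ] 0.494
tray [ 0.541 -0.014  0.034] 0.541
jar [ 0.764 -0.267  0.07 ] 0.809
off [ 0.79  -0.021  0.02 ] 0.79
tape [0.758 0.263 0.036] 0.803
```

View pics/crop1.png

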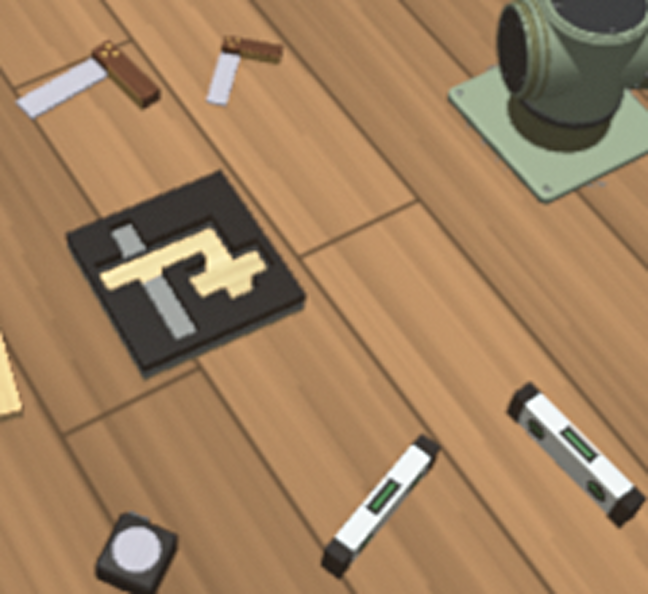

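The close crop confirms the candidates. The larger square (crop (127,75) = px (267,138)) has its stock and blade laid out as in the tray's L, while the smaller one at px (310,135) is the look-alike. The white level at px (361,297) is 0.61 m from the base against 0.49 m for the one at (433,278), so I'll take the first.

```bash
cat > m.py <<'E'
from h import *
def rect(c,mask,z,obs=None,n=1):
    "largest blob -> contour cast on plane z -> min area rect in mm: centre, long side, short side, yaw(deg) of long side"
    k,l,s,_=cv2.connectedComponentsWithStats(mask.astype(np.uint8)); i=1+np.argmax(s[1:,4])
    ct=max(cv2.findContours((l==i).astype(np.uint8),cv2.RETR_EXTERNAL,cv2.CHAIN_APPROX_NONE)[0],key=len)[:,0]
    P=cast(c,ct,z,obs)[:,:2]*1000
    (x,y),(w,h),a=cv2.minAreaRect(P.astype(np.float32))
    if h>w: w,h,a=h,w,a+90
    return np.round([x,y,w,h,(a+90)%180-90],1),ct.mean(0).round(0),P
def win(m,x0,x1,y0,y1):
    o=np.zeros_like(m);o[y0:y1,x0:x1]=m[y0:y1,x0:x1];return o
E
python3 - <<'E'
from m import *; import pickle
d=pickle.load(open("c0.pkl","rb")); c=d["scene"]; f=c["frame"].astype(int)
mx=f.max(2);mn=f.min(2);sat=mx-mn
print(f[138,267],f[143,240],f[290,372],f[200,300])
print("tray top",rect(c,win(mx<75,235,340,165,255),.034)[:2])
print("stock",rect(c,win((mx<150)&(f[...,0]>f[...,2]+25)&(mx<130),250,285,118,155),.022)[:2])
print("blade",rect(c,win((sat<45)&(mn>120),220,262,125,160),.005)[:2])
print("lev white",rect(c,win((sat<40)&(mn>140),335,390,265,330),.044)[:2])
print("lev all",rect(c,win(((sat<40)&(mn>140))|(mx<75),335,390,265,330),.044)[:2])
E
```

```text
[119  77  55] [208 208 218] [68 67 54] [248 233 176]
tray top (array([539.8, -16.4, 215.1, 210.2,  87.6]), array([288., 211.]))
stock (array([ 449.7, -322.2,  118.8,   37.7,  -84.3]), array([265., 136.]))
blade (array([ 525.2, -357.8,  120.5,   39.1,    8.3]), array([242., 142.]))
lev white (array([507.4, 337.6, 137.3,  25.5,  19.7]), array([361., 294.]))
lev all (array([515. , 342.6, 186. ,  30.3,  20.4]), array([360., 297.]))
```

```bash
cat >> h.py <<'E'
def togo(obs,xyz,yaw):
    "world target for TCP (tool down), tool y axis at yaw deg (mod 180, nearest): shift in tool axes mm, turn in 5deg units"
    Rm=rot(obs["tool_rot"]); a=np.radians(yaw); y=np.array([np.cos(a),np.sin(a),0])
    if y@Rm[:,1]<0: y=-y
    z=np.array([0,0,-1.]);T=np.c_[np.cross(y,z),y,z]
    return ((np.array(xyz)-obs["ee_pos"])@Rm*1000).round(1),(R.from_matrix(Rm.T@T).as_rotvec(degrees=True)/5).round(2)
E
python3 - <<'E'
from h import *; from bench import r
o=r.get_obs(); print(togo(o,[.5,.13,.27],7.5))
E
```

```text
(array([-426.1, -282.5,  -45.3]), array([-1.000e-02,  1.000e-02,  1.253e+01]))
```

Call:
move_arm([
  [[-0.04,-0.026,-0.005],[0,0,1.3],1],
  [[-0.085,-0.056,-0.01],[0,0,2.6],1],
  [[-0.13,-0.086,-0.015],[0,0,4],1],
  [[-0.17,-0.113,-0.02],[0,0,5.3],1],
  [[-0.213,-0.141,-0.025],[0,0,6.6],1],
  [[-0.256,-0.17,-0.03],[0,0,8],1],
  [[-0.3,-0.2,-0.035],[0,0,9.4],1],
  [[-0.34,-0.226,-0.04],[0,0,10.7],1],
  [[-0.385,-0.255,-0.045],[0,0,12],1],
  [[-0.426,-0.282,-0.045],[0,0,12.5],1],
])

```text
t: 1.15
ee_pos: [0.4922, 0.141, 0.2701]
tool_rot: [0.0, 0.66, 0.752, 0.001]
force: [0.7, 1.0, 0.4]
gripper_width: 0.0913
grip_force: 0.0
```

```bash
cat > look.py <<'E'
import sys,pickle,cv2
from bench import r,eyes
o=r.get_obs(); c=eyes.capture(sys.argv[2] if len(sys.argv)>2 else "wrist"); n=sys.argv[1]
cv2.imwrite(f"pics/{n}.png",c["frame"][:,:,::-1]); pickle.dump((c,o),open(n+".pkl","wb"))
print(o["t"],o["ee_pos"].round(4),o["joint_velocities"].round(2))
E
python3 look.py w1
```

```text
1.15 [0.4922 0.141  0.2701] [-0.93  0.26 -0.34  0.01  0.09 -0.53]
```

View pics/w1.png

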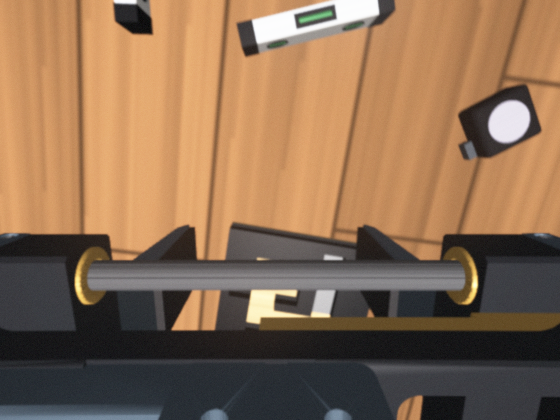

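The wrist picture shows the gripper hiding everything below row 225; the tray is at about (290,270) behind it, and the level is at (315,25). The camera sees only the tool +x side, so I'll move the TCP south of the tray.

Call:
move_arm([
  [[-0.045,0,-0.005],[0,0,0],1],
  [[-0.09,-0.002,-0.01],[0,0,0],1],
  [[-0.135,-0.003,-0.015],[0,0,0],1],
  [[-0.18,-0.004,-0.02],[0,0,0],1],
  [[-0.225,-0.005,-0.025],[0,0,0],1],
  [[-0.272,-0.006,-0.03],[0,0,0],1],
  [[-0.272,-0.006,-0.03],[0,0,0],1],
  [[-0.272,-0.006,-0.03],[0,0,0],1],
  [[-0.272,-0.006,-0.03],[0,0,0],1],
  [[-0.272,-0.006,-0.03],[0,0,0],1],
])

```text
t: 2.2
ee_pos: [0.5212, -0.1262, 0.2994]
tool_rot: [-0.0, 0.658, 0.753, 0.0]
force: [0.3, -0.4, -0.1]
gripper_width: 0.0913
grip_force: 0.0
```

```bash
python3 look.py w2
```

```text
2.2 [ 0.5212 -0.1262  0.2994] [ 0. -0. -0. -0.  0. -0.]
```

Call:
move_arm([
  [[-0.045,-0.01,0],[0,0,0],1],
  [[-0.09,-0.02,0],[0,0,0],1],
  [[-0.135,-0.03,0],[0,0,0],1],
  [[-0.18,-0.04,0],[0,0,0],1],
  [[-0.225,-0.05,0],[0,0,0],1],
  [[-0.27,-0.06,0.02],[0,0,0],1],
  [[-0.28,-0.06,0.04],[0,0,0],1],
  [[-0.28,-0.06,0.05],[0,0,0],1],
  [[-0.28,-0.06,0.05],[0,0,0],1],
  [[-0.28,-0.06,0.05],[0,0,0],1],
])

```text
t: 3.25
ee_pos: [0.4998, -0.4116, 0.2505]
tool_rot: [0.0, 0.658, 0.753, 0.0]
force: [0.2, 0.1, 0.0]
gripper_width: 0.0912
grip_force: 0.0
```

```bash
python3 look.py w3; python3 - <<'E'
import cv2,numpy as np
a=cv2.imread("pics/w2.png");b=cv2.imread("pics/w3.png");cv2.imwrite("pics/w23.png",np.vstack([a[:260],b[:260]]))
E
```

```text
3.25 [ 0.4998 -0.4116  0.2505] [ 0.   -0.01 -0.02 -0.   -0.   -0.  ]
```

View pics/w23.png

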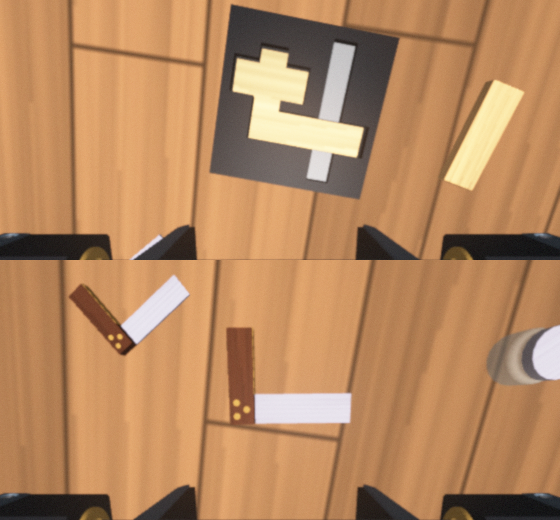

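The top half shows the whole tray: black outline (232,5)–(398,38)–(360,198)–(210,172), yellow L and grey straight slot. The lower half shows the larger square, with its stock at (240,375) and blade at (302,408).

```bash
python3 - <<'E'
from m import *; import pickle
def fs(n):
    c,o=pickle.load(open(n+".pkl","rb")); f=c["frame"].astype(int); return c,o,f,f.max(2),f.min(2)
c,o,f,mx,mn=fs("w2")
print("blk",rect(c,win(mx<100,200,410,0,215),.034,o)[0])
m=win(mx<100,200,410,0,215).astype(np.uint8)
h=cv2.convexHull(max(cv2.findContours(m,0,1)[0],key=cv2.contourArea));q=cv2.approxPolyDP(h,6,True)[:,0]
P=cast(c,q,.034,o)[:,:2]*1000;print(q.tolist(),P.round(1).tolist(),np.linalg.norm(P-np.roll(P,-1,0),axis=1).round(1))
def tf(P,cen,yaw):
    a=np.radians(yaw);return (P-cen)@np.array([[np.cos(a),-np.sin(a)],[np.sin(a),np.cos(a)]])
r0=rect(c,win(mx<100,200,410,0,215),.034,o)[0]; yaw=(r0[4]+45)%90-45
y=f[...,0]-f[...,2]>30
for nm,mk,z in [("yellow@6",win(y&(mn>110),228,372,40,165),.006),("yellow@34",win(y&(mn>110),228,372,40,165),.034)]:
    rr=rect(c,mk,z,o); T=tf(rr[2],r0[:2],yaw); print(nm,T.min(0).round(1),T.max(0).round(1))
s=(mx-mn<30)&(mn>110)
for z in (.02,.034):
    P=cast(c,np.argwhere(win(s,300,360,38,190))[:,::-1],z,o)[:,:2]*1000
    T=tf(P,r0[:2],yaw);print("gray",z,T.min(0).round(1),T.max(0).round(1))
c,o,f,mx,mn=fs("w3")
k=(f[...,0]-f[...,2]>25)&(mx<150)
print(f[100,240],f[90,300])
for z in (.022,.0): print("stock",z,rect(c,win(k,222,262,60,170),z,o)[0])
print("blade",rect(c,win((mx-mn<40)&(mn>150),248,360,125,170),.005,o)[0])
E
```

```text
blk [537.  -20.  205.7 201.3  -2.5]
[[232, 5], [398, 38], [357, 197], [211, 170]] [[439.7, 83.6], [643.8, 75.1], [632.8, -125.0], [431.5, -115.1]] [204.3 200.4 201.5 198.9]
yellow@6 [-92.2 -50.3] [94.3 66.6]
yellow@34 [-88.  -49.8] [87.  59.9]
gray 0.02 [ 26.1 -89.6] [56.4 86.3]
gray 0.034 [ 24.5 -88. ] [53.9 82.3]
[134  77  53] [219 160 105]
stock 0.022 [ 446.8 -333.   114.3   47.5  -82.3]
stock 0.0 [ 444.3 -332.3  120.8   50.2  -82.3]
blade [ 525.9 -355.2  120.2   36.2    8.4]
```

```bash
python3 - <<'E'
from h import *; from bench import r
print(togo(r.get_obs(),[.4437,-.3118,.014],8.4))
E
```

```text
(array([107. , -42.6, 236.9]), array([ 0.02,  0.01, -0.13]))
```

Call:
move_arm([
  [[0.035,-0.014,0.02],[0,0,-0.13],0.65],
  [[0.07,-0.028,0.05],[0,0,-0.13],0.65],
  [[0.107,-0.0426,0.08],[0,0,-0.13],0.65],
  [[0.107,-0.0426,0.12],[0,0,-0.13],0.65],
  [[0.107,-0.0426,0.16],[0,0,-0.13],0.65],
  [[0.107,-0.0426,0.19],[0,0,-0.13],0.65],
  [[0.107,-0.0426,0.21],[0,0,-0.13],0.65],
  [[0.107,-0.0426,0.225],[0,0,-0.13],0.65],
  [[0.107,-0.0426,0.235],[0,0,-0.13],0.65],
  [[0.107,-0.0426,0.237],[0,0,-0.13],0.65],
])

```text
t: 4.3
ee_pos: [0.443, -0.3121, 0.0126]
tool_rot: [0.0, 0.654, 0.757, 0.0]
force: [0.4, 0.6, 1.0]
gripper_width: 0.0594
grip_force: 0.0
```

Call:
move_arm([
  [[0,0,0],[0,0,0],0.5],
  [[0,0,0],[0,0,0],0],
  [[0,0,0],[0,0,0],0],
  [[0,0,0],[0,0,0],0],
  [[0,0,0],[0,0,0],0],
  [[0,0,0],[0,0,0],0],
  [[0,0,0],[0,0,0],0],
  [[0,0,0],[0,0,0],0],
  [[0,0,-0.03],[0,0,0],0],
  [[0,0,-0.07],[0,0,0],0],
], newtons=45)

```text
t: 5.3
ee_pos: [0.4403, -0.3111, 0.0807]
tool_rot: [-0.004, 0.654, 0.756, -0.0]
force: [0.6, -0.8, -3.3]
gripper_width: 0.0295
grip_force: 45.0
```

```bash
python3 - <<'E'
from h import *; from bench import r
o=r.get_obs();print(o["ee_pos"],o["force"],o["gripper_width"],o["grip_force"],togo(o,[.4945,.0082,.11],-2.5))
E
python3 look.py s1 scene
```

```text
[ 0.44029997 -0.31111655  0.0806534 ] [ 0.62562522 -0.78115628 -3.25535114] 0.029461795644383608 44.98076319694519 (array([308.3,  99.5, -28.2]), array([-0.07, -0.06,  2.16]))
5.3 [ 0.4403 -0.3111  0.0807] [-0.   -0.53 -0.47 -0.    0.94  0.  ]
```

Call:
move_arm([
  [[0.02,0.006,-0.01],[0,0,0.2],0],
  [[0.06,0.019,-0.015],[0,0,0.4],0],
  [[0.105,0.033,-0.015],[0,0,0.7],0],
  [[0.15,0.047,-0.015],[0,0,1.0],0],
  [[0.195,0.061,-0.015],[0,0,1.4],0],
  [[0.24,0.075,-0.015],[0,0,1.8],0],
  [[0.28,0.088,-0.015],[0,0,2.0],0],
  [[0.305,0.096,-0.015],[0,0,2.18],0],
  [[0.3093,0.0972,-0.015],[0,0,2.18],0],
  [[0.3093,0.0972,-0.015],[0,0,2.18],0],
])

```text
t: 6.35
ee_pos: [0.4936, 0.0078, 0.0969]
tool_rot: [-0.0, 0.722, 0.692, -0.001]
force: [-0.2, -0.4, -2.3]
gripper_width: 0.0301
grip_force: 45.0
```

```bash
python3 look.py s2 scene; python3 look.py d2 side; python3 - <<'E'
import cv2,numpy as np
from h import *; from bench import r
o=r.get_obs();print(o["ee_pos"],o["gripper_width"],togo(o,[.4945,.0082,.02],-2.5))
a=cv2.imread("pics/s2.png")[140:270,220:380];b=cv2.imread("pics/d2.png")[130:260,220:380]
cv2.imwrite("pics/sd2.png",cv2.resize(np.hstack([a,b]),None,fx=2.5,fy=2.5,interpolation=cv2.INTER_CUBIC))
E
```

```text
6.35 [0.4936 0.0078 0.0969] [-0.04 -0.    0.   -0.01  0.   -0.  ]
6.4 [0.4936 0.007  0.097 ] [-0.02 -0.   -0.    0.    0.    0.  ]
[0.49370396 0.00653171 0.09716168] 0.029870812696804912 (array([ 1.7,  0.8, 77.2]), array([-0.01,  0.01, -0.03]))
```

View pics/sd2.png

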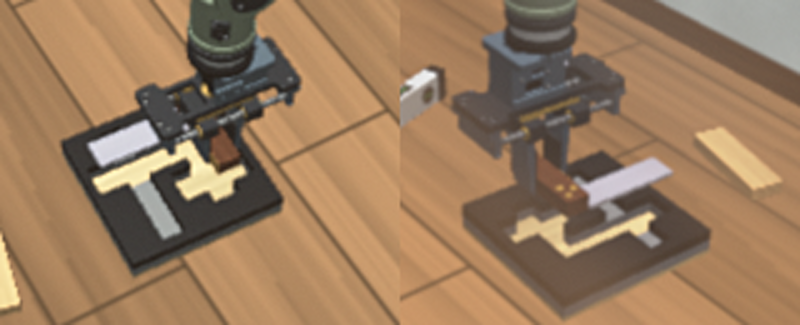

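Left (scene): the square hangs over the tray, blade end at crop (90,160). Right (side): stock and blade are held level, with the same orientation as the L below.

```bash
python3 - <<'E'
from m import *; import pickle
def g(c,o,w,z,t):
    f=c["frame"].astype(int);mx=f.max(2);mn=f.min(2)
    rr=rect(c,win((mx-mn<45)&(mn>t),*w),z); P=rr[2]
    a=np.radians(-2.5);Rm=np.array([[np.cos(a),-np.sin(a)],[np.sin(a),np.cos(a)]])
    T=(P-[537.2,-21.7])@Rm;
    print(rr[0],rr[1],"tray frame",T.min(0).round(1),T.max(0).round(1))
d=pickle.load(open("c0.pkl","rb"))
c,o=pickle.load(open("s2.pkl","rb")); g(c,o,(250,286,183,210),.0896,150)
c,o=pickle.load(open("d2.pkl","rb")); g(c,o,(290,335,188,218),.0896,140)
# reference on bench
g(d["side"],None,(355,400,275,312),.005,140)
g(d["scene"],None,(220,262,125,160),.005,150)
E
```

```text
[585.5 -51.7  79.4  36.7  -2.5] [269. 197.] tray frame [  9.9 -46.2] [89.2 -9.5]
[566.5 -67.6 112.9  80.7 -10.7] [308. 204.] tray frame [-25.8 -78.3] [90.4  1.9]
[ 529.  -356.1  116.9   37.9    8.8] [377. 292.] tray frame [ -47.9 -362.6] [  64.8 -307.2]
[ 524.  -358.5  117.9   38.     8.2] [242. 142.] tray frame [ -58.3 -364.2] [  62.5 -310.1]
```

```bash
python3 - <<'E'
from m import *; import pickle
d=pickle.load(open("c0.pkl","rb")); c=d["scene"]; f=c["frame"].astype(int);mx=f.max(2);mn=f.min(2)
a=np.radians(-2.5);Rm=np.array([[np.cos(a),-np.sin(a)],[np.sin(a),np.cos(a)]])
def e(mask,z):
    rr=rect(c,mask,z);T=(rr[2]-[537.2,-21.7])@Rm;print(rr[1],T.min(0).round(1),T.max(0).round(1));return T
y=win((f[...,0]-f[...,2]>30)&(mn>110),250,325,185,225)
e(y,.006);e(y,.034)
s=win((mx-mn<30)&(mn>90),255,300,188,240)
e(s,.02);e(s,.034)
k=win(mx<75,240,340,165,255); 
h=cv2.convexHull(max(cv2.findContours(k.astype(np.uint8),0,1)[0],key=cv2.contourArea));q=cv2.approxPolyDP(h,3,True)[:,0]
print(q.tolist(),((cast(c,q,.034)[:,:2]*1000-[537.2,-21.7])@Rm).round(0).tolist())
E
```

```text
[289. 208.] [-93.3 -50.8] [85.6 50. ]
[289. 208.] [-82.4 -33.1] [92.8 65.6]
[282. 224.] [24.8 -7.8] [51.8 79.3]
[282. 224.] [29.1  0.7] [55.8 86.9]
[[301, 174], [331, 217], [331, 223], [274, 249], [245, 197]] [[-100.0, -99.0], [-102.0, 92.0], [-91.0, 111.0], [105.0, 113.0], [101.0, -98.0]]
```

```bash
python3 - <<'E'
from h import *; from bench import r
o=r.get_obs();print(o["ee_pos"],o["joint_velocities"].round(3),togo(o,[.4945,.0072,.03],-2.5))
E
```

```text
[0.49370396 0.00653171 0.09716168] [-0.014 -0.002 -0.005  0.002 -0.     0.003] (array([ 0.7,  0.8, 67.2]), array([-0.01,  0.01, -0.03]))
```

Call:
move_arm([
  [[0.0007,0.0008,0.01],[0,0,0],0],
  [[0.0007,0.0008,0.025],[0,0,0],0],
  [[0.0007,0.0008,0.04],[0,0,0],0],
  [[0.0007,0.0008,0.048],[0,0,0],0],
  [[0.0007,0.0008,0.05],[0,0,0],0],
  [[0.0007,0.0008,0.053],[0,0,0],0],
  [[0.0007,0.0008,0.056],[0,0,0],0],
  [[0.0007,0.0008,0.058],[0,0,0],0],
  [[0.0007,0.0008,0.06],[0,0,0],0],
  [[0.0007,0.0008,0.06],[0,0,0],0],
])

```text
t: 7.45
ee_pos: [0.4951, 0.0081, 0.0375]
tool_rot: [-0.0, 0.723, 0.691, 0.0]
force: [-0.4, 0.1, -3.8]
gripper_width: 0.0297
grip_force: 45.0
```

Call:
move_arm([
  [[0,0,0.003],[0,0,0],0],
  [[0,0,0.006],[0,0,0],0],
  [[0,0,0.009],[0,0,0],0],
  [[0,0,0.012],[0,0,0],0],
  [[0,0,0.014],[0,0,0],0],
  [[0,0,0.016],[0,0,0],0],
  [[0,0,0.0175],[0,0,0],0],
  [[0,0,0.0185],[0,0,0],0],
  [[0,0,0.0185],[0,0,0],0],
  [[0,0,0.0185],[0,0,0],0],
])

```text
t: 8.45
ee_pos: [0.4951, 0.0081, 0.0193]
tool_rot: [0.0, 0.723, 0.691, 0.0]
force: [-1.7, 1.7, 0.3]
gripper_width: 0.0296
grip_force: 45.0
```

Call:
move_arm([
  [[0,0,0],[0,0,0],0.48],
  [[0,0,0],[0,0,0],0.48],
  [[0,0,0],[0,0,0],0.48],
  [[0,0,0],[0,0,0],0.48],
  [[0,0,-0.01],[0,0,0],0.48],
  [[0,0,-0.03],[0,0,0],0.48],
  [[0,0,-0.06],[0,0,0],0.48],
  [[-0.03,0,-0.1],[0,0,0],0.5],
  [[-0.07,0,-0.14],[0,0,0],0.5],
  [[-0.11,0,-0.18],[0,0,0],0.5],
])

```text
t: 9.45
ee_pos: [0.4903, -0.0933, 0.1923]
tool_rot: [0.001, 0.723, 0.691, 0.0]
force: [1.0, -0.6, -0.5]
gripper_width: 0.0456
grip_force: 0.0
```

Call:
move_arm([
  [[-0.025,0.01,-0.04],[0,0,0],0.6],
  [[-0.045,0.03,-0.08],[0,0,0],0.6],
  [[-0.045,0.03,-0.1],[0,0,0],0.6],
  [[-0.045,0.03,-0.1],[0,0,0],0.6],
  [[-0.045,0.03,-0.1],[0,0,0],0.6],
  [[-0.045,0.03,-0.1],[0,0,0],0.6],
  [[-0.045,0.03,-0.1],[0,0,0],0.6],
  [[-0.045,0.03,-0.1],[0,0,0],0.6],
  [[-0.045,0.03,-0.1],[0,0,0],0.6],
  [[-0.045,0.03,-0.1],[0,0,0],0.6],
])

```text
t: 10.45
ee_pos: [0.5183, -0.1387, 0.2895]
tool_rot: [-0.0, 0.723, 0.691, -0.0]
force: [-0.5, 0.2, 0.4]
gripper_width: 0.0546
grip_force: 0.0
```

```bash
python3 look.py w4; python3 - <<'E'
from m import *; import pickle
c,o=pickle.load(open("w4.pkl","rb")); f=c["frame"].astype(int);mx=f.max(2);mn=f.min(2)
a=np.radians(-2.5);Rm=np.array([[np.cos(a),-np.sin(a)],[np.sin(a),np.cos(a)]])
Ps=proj(c,np.array([[.437,.08,.034],[.64,.08,.034],[.64,-.124,.034],[.437,-.124,.034]]),o); print(Ps.round(0).tolist())
cv2.imwrite("pics/w4c.png",cv2.resize(c["frame"][:240,120:440,::-1],None,fx=2,fy=2))
E
```

```text
10.45 [ 0.5183 -0.1387  0.2895] [-0. -0. -0.  0. -0. -0.]
[[198.0, 5.0], [373.0, -4.0], [368.0, 173.0], [214.0, 180.0]]
```

View pics/w4c.png

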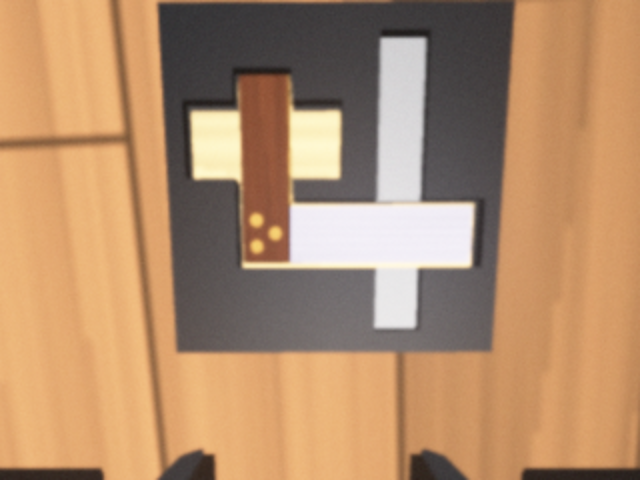

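The crop shows the square seated in the L, with the stock at crop (265,165) and the blade at (380,235) inside the cavity and a thin even gap all round. Next I'll measure the slot, then move to look at the level in the grasp orientation.

Call:
move_arm([
  [[0.04,-0.011,0],[0,0,1.4],0.6],
  [[0.086,-0.023,0],[0,0,2.8],0.6],
  [[0.132,-0.035,0],[0,0,4.2],0.6],
  [[0.178,-0.047,0],[0,0,5.6],0.6],
  [[0.224,-0.059,0],[0,0,7.0],0.6],
  [[0.27,-0.071,0],[0,0,8.4],0.6],
  [[0.316,-0.083,0],[0,0,9.8],0.6],
  [[0.362,-0.095,0],[0,0,11.2],0.6],
  [[0.405,-0.107,0],[0,0,12.6],0.6],
  [[0.441,-0.116,0],[0,0,13.4],0.6],
])

```text
t: 11.5
ee_pos: [0.4217, 0.3093, 0.2899]
tool_rot: [-0.0, 0.984, 0.176, 0.0]
force: [0.3, -0.8, 0.1]
gripper_width: 0.0548
grip_force: 0.0
```

Call:
move_arm([
  [[0,0,0],[0,0,0],0.6],
  [[0,0,0],[0,0,0],0.6],
  [[0,0,0],[0,0,0],0.6],
  [[0,0,0],[0,0,0],0.6],
  [[0,0,0],[0,0,0],0.6],
  [[0,0,0],[0,0,0],0.6],
  [[0,0,0],[0,0,0],0.6],
  [[0,0,0],[0,0,0],0.6],
  [[0,0,0],[0,0,0],0.6],
  [[0,0,0],[0,0,0],0.6],
])

```text
t: 12.5
ee_pos: [0.4227, 0.307, 0.2898]
tool_rot: [-0.0, 0.984, 0.177, -0.0]
force: [-0.9, -0.6, -0.9]
gripper_width: 0.0542
grip_force: 0.0
```

```bash
python3 look.py w5; python3 - <<'E'
from m import *; import pickle
c,o=pickle.load(open("w4.pkl","rb")); f=c["frame"].astype(int);mx=f.max(2);mn=f.min(2)
a=np.radians(-2.5);Rm=np.array([[np.cos(a),-np.sin(a)],[np.sin(a),np.cos(a)]])
print("blk",rect(c,win(mx<100,195,380,0,180),.034,o)[0])
g=lambda t:(t-[537.2,-21.7])@Rm
for z in (.02,.034):
  for w in ((300,340,10,100),(300,340,136,170)):
    rr=rect(c,win((mx-mn<30)&(mn>120),*w),z,o);T=g(rr[2]);print("slot",z,rr[0][4],T.min(0).round(1),T.max(0).round(1))
rr=rect(c,win((mx-mn<35)&(mn>150),266,362,98,134),.011,o);T=g(rr[2]);print("blade",rr[0],T.min(0).round(1),T.max(0).round(1))
c,o=pickle.load(open("w5.pkl","rb"))
cv2.imwrite("pics/w5c.png",c["frame"][:300,:,::-1])
E
```

```text
12.5 [0.4227 0.307  0.2898] [ 0.  0. -0.  0. -0. -0.]
blk [537.5 -19.8 206.  200.5  -2.2]
slot 0.02 87.3 [26.7 -4.5] [55.8 87.3]
slot 0.02 88.7 [ 25.7 -87.4] [ 56.  -50.6]
slot 0.034 87.3 [25.3 -6.1] [53.5 82.8]
slot 0.034 88.7 [ 24.4 -86.2] [ 53.7 -50.6]
blade [568.4 -47.6 119.2  44.5  -2.7] [-27.4 -46.8] [91.8 -2.2]
```

View pics/w5c.png

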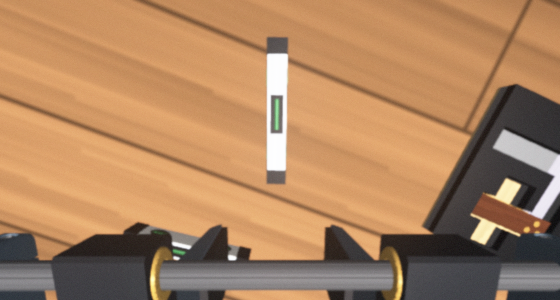

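The level is alone at (277,110), upright in the frame, with ends at rows 37 and 184. The look-alike is at (190,243), partly behind the gripper.

```bash
python3 - <<'E'
from m import *; import pickle
c,o=pickle.load(open("w5.pkl","rb")); f=c["frame"].astype(int);mx=f.max(2);mn=f.min(2)
m=win(((mx-mn<40)&(mn>150))|(mx<120),255,300,25,195)
m=cv2.morphologyEx(m.astype(np.uint8),cv2.MORPH_OPEN,np.ones((5,5)))
rr=rect(c,m,.044,o);print(rr[0])
w=rect(c,win((mx-mn<40)&(mn>150),255,300,25,195),.044,o);print(w[0])
x,y,_,_,yaw=rr[0]
print(togo(o,[x/1000,y/1000,.025],yaw+90))
E
```

```text
[557.9 357.1  64.8  23.8  20. ]
[508.9 339.3 137.1  23.9  20. ]
(array([1.442e+02, 1.000e-01, 2.648e+02]), array([-0.  ,  0.  ,  0.08]))
```

```bash
python3 - <<'E'
from m import *; import pickle
c,o=pickle.load(open("w5.pkl","rb")); f=c["frame"].astype(int);mx=f.max(2);mn=f.min(2)
print([(i,f[i,277].tolist()) for i in list(range(33,42))+list(range(48,58))+list(range(166,190,2))])
Rm=rot(o["tool_rot"])
for row in (37.5,53,171,184):
    for z in (.044,0): print(row,z,((cast(c,[(277,row)],z,o)[0]-o["ee_pos"])@Rm*1000).round(1))
print(((np.r_[.5089,.3393,.044]-o["ee_pos"])@Rm*1000).round(1), np.array(c["T_tool_cam"])[:3,3])
E
```

```text
[(33, [193, 138, 93]), (34, [194, 138, 94]), (35, [192, 139, 95]), (36, [177, 128, 90]), (37, [129, 100, 85]), (38, [97, 86, 82]), (39, [86, 80, 79]), (40, [88, 82, 82]), (41, [91, 84, 84]), (48, [90, 84, 82]), (49, [93, 86, 86]), (50, [90, 83, 83]), (51, [91, 86, 83]), (52, [105, 101, 100]), (53, [175, 173, 177]), (54, [242, 243, 245]), (55, [252, 252, 253]), (56, [253, 253, 254]), (57, [253, 253, 254]), (166, [253, 253, 254]), (168, [253, 253, 253]), (170, [210, 207, 209]), (172, [110, 100, 97]), (174, [110, 101, 97]), (176, [108, 99, 96]), (178, [106, 95, 91]), (180, [108, 98, 93]), (182, [109, 97, 89]), (184, [175, 132, 98]), (186, [213, 156, 106]), (188, [214, 158, 106])]
37.5 0.044 [1.770e+02 1.000e-01 2.458e+02]
37.5 0 [1.891e+02 2.000e-01 2.898e+02]
53 0.044 [1.606e+02 1.000e-01 2.458e+02]
53 0 [1.709e+02 2.000e-01 2.898e+02]
171 0.044 [2.240e+01 1.000e-01 2.458e+02]
171 0 [ 17.6   0.3 289.8]
184 0.044 [5.600e+00 1.000e-01 2.458e+02]
184 0 [ -1.    0.3 289.8]
[ 9.210e+01 -2.000e-01  2.458e+02] [ 0.06583661 -0.00105688 -0.15921555]
```

Call:
move_arm([
  [[0.03,0,0.02],[0,0,0.08],0.6],
  [[0.06,0,0.05],[0,0,0.08],0.6],
  [[0.085,0,0.085],[0,0,0.08],0.6],
  [[0.0916,0,0.125],[0,0,0.08],0.6],
  [[0.0916,0,0.165],[0,0,0.08],0.6],
  [[0.0916,0,0.2],[0,0,0.08],0.6],
  [[0.0916,0,0.225],[0,0,0.08],0.6],
  [[0.0916,0,0.245],[0,0,0.08],0.6],
  [[0.0916,0,0.257],[0,0,0.08],0.6],
  [[0.0916,0,0.26],[0,0,0.08],0.6],
])

```text
t: 13.55
ee_pos: [0.508, 0.3386, 0.0285]
tool_rot: [0.0, 0.985, 0.174, -0.001]
force: [-0.0, -0.7, -0.2]
gripper_width: 0.0546
grip_force: 0.0
```

Call:
move_arm([
  [[0,0,0],[0,0,0],0.5],
  [[0,0,0],[0,0,0],0.2],
  [[0,0,0],[0,0,0],0],
  [[0,0,0],[0,0,0],0],
  [[0,0,0],[0,0,0],0],
  [[0,0,0],[0,0,0],0],
  [[0,0,0],[0,0,0],0],
  [[0,0,0],[0,0,0],0],
  [[0,0,0],[0,0,0],0],
  [[0,0,0],[0,0,0],0],
], newtons=45)

```text
t: 14.55
ee_pos: [0.509, 0.339, 0.0307]
tool_rot: [-0.0, 0.985, 0.174, 0.001]
force: [0.2, -1.0, 5.9]
gripper_width: 0.0237
grip_force: 45.0
```

```bash
python3 - <<'E'
from h import *; from bench import r
o=r.get_obs();print(o["t"],o["ee_pos"],o["force"],o["gripper_width"],o["grip_force"],togo(o,[.5783,-.0235,.12],-2.6))
E
```

```text
14.55 [0.50902151 0.33903041 0.03067618] [ 0.20028875 -0.97575194  5.92221365] 0.023650738025695735 44.995155930519104 (array([-58.7, 364.4, -89.5]), array([ 1.000e-02, -1.000e-02, -1.348e+01]))
```

Call:
move_arm([
  [[0,0,-0.03],[0,0,0],0],
  [[0,0,-0.07],[0,0,0],0],
  [[-0.005,0.03,-0.0895],[0,0,-1.3],0],
  [[-0.012,0.075,-0.0895],[0,0,-2.9],0],
  [[-0.019,0.12,-0.0895],[0,0,-4.5],0],
  [[-0.027,0.165,-0.0895],[0,0,-6.1],0],
  [[-0.034,0.21,-0.0895],[0,0,-7.7],0],
  [[-0.041,0.255,-0.0895],[0,0,-9.3],0],
  [[-0.048,0.3,-0.0895],[0,0,-10.9],0],
  [[-0.055,0.34,-0.0895],[0,0,-12.4],0],
])

```text
t: 15.55
ee_pos: [0.5727, -0.0015, 0.1186]
tool_rot: [-0.0, 0.753, 0.658, -0.0]
force: [0.5, 0.7, -1.0]
gripper_width: 0.024
grip_force: 45.0
```

```bash
python3 - <<'E'
from h import *; from bench import r
o=r.get_obs();print(o["t"],o["ee_pos"],o["gripper_width"],togo(o,[.5783,-.0235,.12],-2.6))
E
```

```text
15.55 [ 0.57271129 -0.00147724  0.1185651 ] 0.02399095262844129 (array([-21.1,   8.5,  -1.4]), array([-0.01, -0.  , -1.03]))
```

Call:
move_arm([
  [[-0.01,0.004,0],[0,0,-0.6],0],
  [[-0.02,0.007,0.01],[0,0,-1.08],0],
  [[-0.0233,0.0082,0.02],[0,0,-1.08],0],
  [[-0.0233,0.0082,0.03],[0,0,-1.08],0],
  [[-0.0233,0.0082,0.035],[0,0,-1.08],0],
  [[-0.0233,0.0082,0.035],[0,0,-1.08],0],
  [[-0.0233,0.0082,0.035],[0,0,-1.08],0],
  [[-0.0233,0.0082,0.035],[0,0,-1.08],0],
  [[-0.0233,0.0082,0.035],[0,0,-1.08],0],
  [[-0.0233,0.0082,0.035],[0,0,-1.08],0],
])

```text
t: 16.55
ee_pos: [0.5781, -0.0235, 0.0847]
tool_rot: [0.0, 0.723, 0.691, 0.0]
force: [-0.4, -0.9, -2.0]
gripper_width: 0.0237
grip_force: 45.0
```

```bash
python3 look.py s3 scene; python3 look.py d3 side; python3 - <<'E'
import cv2,numpy as np
from h import *; from bench import r
o=r.get_obs();print(o["ee_pos"],o["force"],togo(o,[.5783,-.0235,.051],-2.6))
a=cv2.imread("pics/s3.png")[140:270,220:380];b=cv2.imread("pics/d3.png")[130:260,220:380]
cv2.imwrite("pics/sd3.png",cv2.resize(np.hstack([a,b]),None,fx=2.5,fy=2.5,interpolation=cv2.INTER_CUBIC))
E
```

```text
16.55 [ 0.5781 -0.0235  0.0847] [-0.  0.  0. -0.  0.  0.]
16.6 [ 0.5781 -0.0236  0.0846] [-0.  0.  0. -0.  0. -0.]
[ 0.57801796 -0.02365105  0.08455143] [ 0.87982755 -0.38469433 -2.29587256] (array([ 0.2,  0.3, 33.6]), array([ 0.01, -0.  , -0.  ]))
```

View pics/sd3.png

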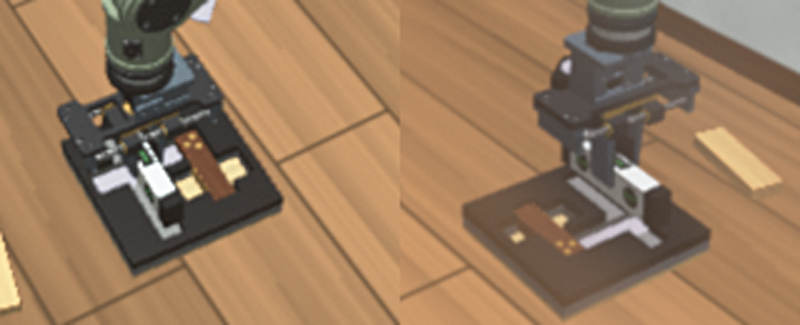

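The level hangs upright and parallel above the long slot in both views, and the square is still home. I'll lower it carefully.

Call:
move_arm([
  [[0.0002,0.0002,0.007],[0,0,0],0],
  [[0.0002,0.0002,0.014],[0,0,0],0],
  [[0.0002,0.0002,0.018],[0,0,0],0],
  [[0.0002,0.0002,0.02],[0,0,0],0],
  [[0.0002,0.0002,0.022],[0,0,0],0],
  [[0.0002,0.0002,0.024],[0,0,0],0],
  [[0.0002,0.0002,0.026],[0,0,0],0],
  [[0.0002,0.0002,0.027],[0,0,0],0],
  [[0.0002,0.0002,0.027],[0,0,0],0],
  [[0.0002,0.0002,0.027],[0,0,0],0],
])

```text
t: 17.65
ee_pos: [0.5782, -0.0234, 0.0574]
tool_rot: [0.0, 0.723, 0.691, 0.0]
force: [-0.3, 0.0, -1.6]
gripper_width: 0.0235
grip_force: 45.0
```

Call:
move_arm([
  [[0,0,0.002],[0,0,0],0],
  [[0,0,0.004],[0,0,0],0],
  [[0,0,0.0055],[0,0,0],0],
  [[0,0,0.0068],[0,0,0],0],
  [[0,0,0.0072],[0,0,0],0],
  [[0,0,0.0072],[0,0,0],0],
  [[0,0,0.0072],[0,0,0],0],
  [[0,0,0.0072],[0,0,0],0],
  [[0,0,0.0072],[0,0,0],0],
  [[0,0,0.0072],[0,0,0],0],
])

```text
t: 18.65
ee_pos: [0.5781, -0.0235, 0.0507]
tool_rot: [0.0, 0.723, 0.691, 0.0]
force: [-2.3, -0.6, 5.6]
gripper_width: 0.0236
grip_force: 45.0
```

Call:
move_arm([
  [[0,0,0],[0,0,0],0.5],
  [[0,0,0],[0,0,0],0.5],
  [[0,0,0],[0,0,0],0.5],
  [[0,0,0],[0,0,0],0.5],
  [[0,0,-0.01],[0,0,0],0.5],
  [[0,0,-0.03],[0,0,0],0.5],
  [[0,0,-0.06],[0,0,0],0.5],
  [[-0.02,0,-0.1],[0,0,0],0.5],
  [[-0.05,0,-0.14],[0,0,0],0.5],
  [[-0.08,-0.02,-0.18],[0,0,0],0.5],
])

```text
t: 19.65
ee_pos: [0.5575, -0.1014, 0.2298]
tool_rot: [0.002, 0.723, 0.691, 0.001]
force: [0.4, -0.7, 0.3]
gripper_width: 0.046
grip_force: 0.0
```

Call:
move_arm([
  [[-0.02,-0.02,-0.03],[0,0,0],0.5],
  [[-0.04,-0.04,-0.06],[0,0,0],0.5],
  [[-0.04,-0.04,-0.06],[0,0,0],0.5],
  [[-0.04,-0.04,-0.06],[0,0,0],0.5],
  [[-0.04,-0.04,-0.06],[0,0,0],0.5],
  [[-0.04,-0.04,-0.06],[0,0,0],0.5],
  [[-0.04,-0.04,-0.06],[0,0,0],0.5],
  [[-0.04,-0.04,-0.06],[0,0,0],0.5],
  [[-0.04,-0.04,-0.06],[0,0,0],0.5],
  [[-0.04,-0.04,-0.06],[0,0,0],0.5],
])

```text
t: 20.65
ee_pos: [0.5143, -0.1384, 0.287]
tool_rot: [-0.0, 0.723, 0.691, -0.0]
force: [-0.5, 0.1, -0.9]
gripper_width: 0.0459
grip_force: 0.0
```

```bash
python3 look.py w6; python3 look.py d6 side; python3 - <<'E'
import cv2,numpy as np
a=cv2.imread("pics/w6.png")[:240,150:410];b=cv2.imread("pics/d6.png")[160:260,230:360]
cv2.imwrite("pics/w6c.png",np.hstack([cv2.resize(a,(433,400)),cv2.resize(b,(360,400*360//520+0)) if 0 else cv2.copyMakeBorder(cv2.resize(b,(360,277)),0,123,0,0,0)]))
E
```

```text
20.65 [ 0.5143 -0.1384  0.287 ] [-0. -0. -0.  0. -0.  0.]
20.7 [ 0.5143 -0.1384  0.2871] [ 0. -0. -0. -0.  0.  0.]
```

View pics/w6c.png

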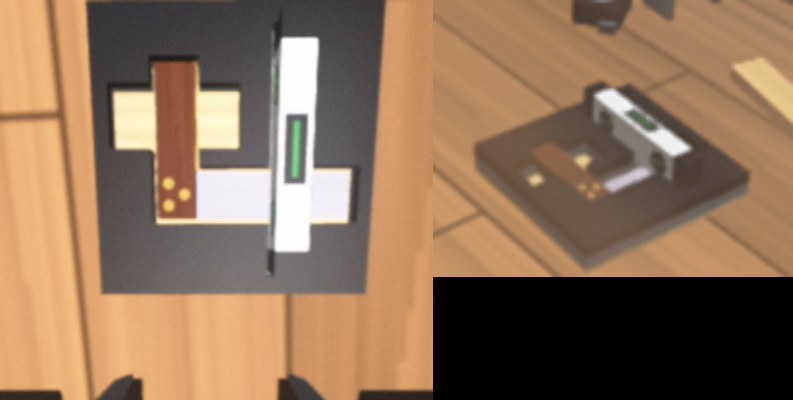

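The level stands upright in its slot over the blade (top at crop (297,145)), with the square seated beneath it. One numeric check, then I hand in.

```bash
python3 - <<'E'
from m import *; import pickle
from bench import r
c,o=pickle.load(open("w6.pkl","rb")); f=c["frame"].astype(int);mx=f.max(2);mn=f.min(2)
rr=rect(c,win((mx-mn<40)&(mn>225),312,345,15,155),.064,o)[0];print(rr)
e=np.hypot(rr[0]-578.3,rr[1]+23.5); print("off",e)
if e<5 and abs(rr[2]-137)<4 and abs(abs(rr[4])-87.5)<3: print(r.close_job())
E
```

```text
[582.4 -22.8 135.3  33.6  87.3]
off 4.159326868617106
the job is handed in; nothing more can be done
None
```

The job is handed in at about 21 s of the 61 s allowed. In the last images the square lies flat in its L cavity and the level stands upright in the slot over its blade. The final level check read about 4 mm off centre (limit 6 mm), but its mask came out too wide (34 mm for a 24 mm level), and the hand-in returned no verdict.

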